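Load a salami stick through the slicer's sprung guard flap

ROBOT

A 6-joint arm with a two-finger parallel gripper is mounted at the origin on a cart in front of the work surface, level with it; the furniture and walls round the work are solid. World frame = base frame: x ahead of the robot, y to its left, z up, the work surface at z = 0. Lengths are in mm, angles in rad, forces in N, time in s.
With the tool pointing down it reaches from about 350 to 975 mm from the base axis. Payload 7.1 kg.
Tool frame: the origin (TCP) lies between the finger pads; the fingertips stand 19 mm ahead of it and the grasp point (between the pads) is the TCP (ctrl.finger_overhang is the distance from the TCP to the fingertips, in mm); z points along the fingers, y is the line along which they close (so a half turn about z gives the same grasp; the last joint's range is limited). The gripper opens to 88 mm and grips with 3 to 60 N. Pads are 20 mm wide; open, the fingers measure 115 mm over their backs; the gripper's body (75 mm by 178 mm) begins 61 mm behind the grasp point.
Start: joints at [1.163, 0.423, 1.63, -0, 1.089, -0.019], TCP at [236.892, 578.349, 241.675] pointing down, gripper open.
Joint ranges: [-3, 3], [-0.9, 2.11], [0.09, 2.58], [-1.31, 4.45], [0.11, 2.69], [-2.54, 2.54]. Speed limits (rad/s): [2.39, 2.39, 3.01, 3.14, 3.14, 3.14].

INTERFACE

Orientations are given as a rotation vector (axis times angle).
In Python, from workcell import ctrl gives the robot as it stands. The module is installed in compiled form; this text tells all that it offers.
- The arm moves only by the tool arm_command, never from a script. Its argument "rows" is one flat list of numbers, 7 for each row, row after row: the turn, a rotation vector about the tool's x, y, z scaled (see below), then the shift along the tool's x, y, z scaled (see below), then the opening, from -1 (shut) to 1 (fully open). A call has 1 to 5 rows; each row is the pose to reach, as a shift and turn from the pose commanded when the call began, along the tool's axes at that moment, turning the shorter way round; what a row does not reach only later rows make up. The controller multiplies each number of a shift by 80 mm and each number of a turn by 180 degrees. A row lasts 1/10 s, in which the tool goes at most 50 mm and 8.59 degrees, less where a joint would pass 70% of its speed; a pose out of reach is approached as far as the arm can. A call with a number of a shift or a turn outside -1 to 1 is refused whole. A call with a gripper value outside its range is refused whole. The fingers move at their own pace and stop on an object; the grip force is fixed at half the most. Time passes only in rows, so rows that repeat a pose let the fingers close. It gives the time, the measured TCP pose, the force, the opening and the grip force at its end, in the units of the state.
- ctrl.get_obs(): the state, without advancing time (a new reading comes with each control period).
- ctrl.get_image(name): name is "side" or "top"; returns (picture, depth): 420x560x3 uint8, red, green, blue; 420x560 float32, mm along the optical axis (not along the pixel's ray), 0 where there is no reading.
- ctrl.camera_params(name): a dict with "camera_matrix" (3x3 intrinsics, pixels), "world_to_cam" (4x4, takes a point from world to camera coordinates). Camera axes: x right, y down, z forward; pixel columns grow to the right and rows downward; lengths in mm; the calibration is good to about 2 mm. A picture is of the moment at which its call begins. camera_params takes no time and is no camera call.
- ctrl.close_job(): hands the job in; it is judged then, once.
The state is a dict: "t": time; "qpos": joint angles; "qvel": joint speeds; "joint_torque": joint torques, N m; "ee_pos": TCP position; "orientation": TCP orientation; "ft_force": force on the tool from outside, world axes, zero at the start; "moment": the same for the moment, N m; "width": finger opening in mm; "grasp_force": force on a finger pad.
Only numpy, scipy, OpenCV 4.12 (cv2) and the standard library are available. Lean on these libraries where they do the work, as an engineer would, in place of code of your own. Each camera call takes 0.05 s, during which the arm holds its last target. There are 200 camera calls.

TASK

Load the shorter of the two salami sticks into the slicing machine: feed it end first into the sloping feed chute so that the stick itself pushes the sprung guard flap open, and send it on until the whole stick lies down in the chute on the slicing disc and the flap has sprung shut behind it. Ease it through without forcing the machine, and leave the longer stick on its board and the other things as they stand.

Things in the scene. Friction and masses are not known exactly. Their poses are not given: they have to be found in the camera images.
- slicer: Slicing machine of aluminium and steel, fixed on the worktop, 240 mm deep, 180 wide. Origin: on the worktop under its middle; z up, front (-x) to the robot. Motor housing (x +25 to +140 mm, 230 mm high with handle) behind; before it a leaning drum with the slicing disc, from which a straight rectangular steel feed chute rises toward the robot, 35 degrees off the vertical.
- chute_mouth (a point): Centre of the chute's open upper end, 98 mm before the slicer's origin, 254 mm up. z: out of the mouth along the chute axis (up and toward the robot); x: square to it, to the chute's roof; y across. Inside 58 mm along x by 80 mm along y, walls 4 mm. From its floor edge a 14 mm lip flares outward and guides the stick; nothing else stands over 9 mm past the mouth or the roof. A free stick slides down by itself.
- disc_centre (a point): Where the slicing disc closes the chute, on its axis, 186 mm below the mouth. Axes as the mouth's. The stick comes to rest with its lower end here.
- guard_flap (a joint): Sprung steel flap, 55 (hinge to edge) by 75 mm, shutting the chute mouth; swings inward only. Value in rad: 0 shut across the mouth, grows inward, stop at 1.48. Spring 0.07 N m shut, 0.125 at 1.1 rad. The stick's end opens it at 4 to 12 N, best with the stick a few mm off the floor; fed near the hinge it jams or swings the stick in the grip. It springs shut, but can catch like a barb on fingers drawn back out low over the chute floor; nearer the roof they slip free.
- flap_hinge (a point): Middle of the flap's hinge line, at the roof edge of the mouth (x +29, z +3 mm in the mouth's axes); the hinge runs along y.
- flap_edge (a point): Middle of the flap's free edge, 3 mm off the chute floor when shut. With the stick under it, it lies 48 mm inside the mouth and pinches the stick on the chute floor, so the stick let go there usually stays. Pushed on by its tail, it slips past and slides down once the tail is some 35 to 55 mm inside; where depends on unknown friction and weight and must be felt.
- salami_short: The stick to load: the shorter dry salami, rigid and round, 121 mm long, 37 mm thick, 0.10 to 0.20 kg, lying on the board. Origin in the middle of its length on its underside; its length runs along its y axis, z up as it lies. Its ends are alike, either may go first.
- stick_mid (a point): Centre of the shorter salami (on its axis, mid length); axes as the stick, y along its length.
- salami_long: The longer salami, 169 mm long and 36 mm thick, beside the shorter one on the board (either may lie on the left). Too long for the chute. Origin and axes as for the shorter.
- board: Beech chopping board 200 mm (x) by 320 mm (y), 20 mm thick, fixed on the worktop, origin at the centre of its underside. The two sticks lie on it, pointing roughly away from the robot (along its x axis, within 12 degrees), about 17 cm apart.
- catch_pot: Loose spun steel portion pot, 66 mm across and 31 mm high, standing on the worktop under the slicer's outlet, below the chute. Origin at the centre of its underside.
- pastry_brush: Loose pastry brush with a wooden handle, 205 mm long, lying on the worktop in front. Bystander. Origin at its middle, on the worktop.
- tongs: Loose steel serving tongs, 262 mm long, lying on the worktop at the front right. Bystander. Origin at the middle, on the worktop.

How it is judged (in metres and radians):
On the way:
1. the shorter stick, held in the chute mouth, has pushed the guard flap open (over 0.5 rad, stick's middle within 75 mm of the mouth centre, stick within 35 degrees of the chute axis) (value of joint guard_flap above 0.5 rad and distance between stick_mid and chute_mouth below 0.075 m and angle between the y axis of stick_mid and the z axis of chute_mouth, either way round below 0.61 rad), for 0.1 s.
At the end, for the whole second after the job is handed in: The shorter stick rests in the chute on the disc (its centre 117 to 140 mm below the mouth along the chute, within 25 mm (x) and 30 mm (y) of the chute axis), the guard flap is shut behind it (under 0.08 rad), and the longer stick lies on the board within 20 mm of where it was (z of stick_mid in the frame of chute_mouth between -0.14 and -0.117 m and x of stick_mid in the frame of chute_mouth between -0.025 and 0.025 m and y of stick_mid in the frame of chute_mouth between -0.03 and 0.03 m and value of joint guard_flap below 0.08 rad and linear speed of salami_short below 0.02 m/s and height (world z) of salami_long above 0.012 m and distance of salami_long from where it was at the start of the episode below 0.02 m); the robot touches nothing.
It fails at once if the longer stick is moved by more than 20 mm (distance of salami_long from where it was at the start of the episode above 0.02 m).
It fails at once if the catch pot, the pastry brush or the tongs are moved by more than 30 mm (distance of any of catch_pot, pastry_brush, tongs from where it was at the start of the episode above 0.03 m).
It fails at once if the machine is forced: the stick, the fingers or the arm press on it with more than 35 N (contact force between any of salami_short, the fingers, the arm and slicer above 35 N).
It also fails if it takes over 67 s, if anything falls off the work surface, if the arm or the gripper's body presses on something with over 40 N, if the wrist force passes 120 N, or if a joint passes its speed limit or range.

## Working session

There is one attempt and no reset: what is moved stays moved. The work goes in short steps, Python scripts to look and compute and a tool call to move; the robot and the scene stay as the last step left them, time stands still between calls to the robot, and variables do not carry over. Pictures are saved under pics/ and viewed, at most 10 in all, crops included, and the job is handed in when it is done.

Besides the shell and the picture viewer there is one more tool, called after "Call:" in YAML: its name, and indented under it one key for each argument. arm_command: Moves the arm, as the interface text tells. Shifts and turns lie within -1 to 1; 1 stands for 80 mm of shift or 180 degrees of turn. Its arguments: {"type":"object","properties":{"rows":{"type":"array","items":{"type":"number"}}},"required":["rows"]}

```bash
mkdir -p pics; cat > h.py <<'E'
import numpy as np, cv2
from scipy.spatial.transform import Rotation as R
from workcell import ctrl
def cloud(name):
    im,d=ctrl.get_image(name); p=ctrl.camera_params(name)
    K=np.array(p["camera_matrix"]);W=np.linalg.inv(np.array(p["world_to_cam"]))
    v,u=np.mgrid[:d.shape[0],:d.shape[1]]
    c=np.stack([(u-K[0,2])/K[0,0]*d,(v-K[1,2])/K[1,1]*d,d,np.ones_like(d)],-1)
    w=(c@W.T)[...,:3]; w[d==0]=np.nan
    return im,d,w
E
python3 - <<'E'
from h import *
o=ctrl.get_obs(); print(o)
for n in("side","top"):
    im,d,w=cloud(n); cv2.imwrite(f"pics/{n}0.png",im[...,::-1]); np.savez(f"{n}0.npz",im=im,w=w)
    p=ctrl.camera_params(n); print(n,np.linalg.inv(p["world_to_cam"]).round(2).tolist())
E
```

```text
{'t': 0.0, 'qpos': array([ 1.16301885e+00,  4.23797215e-01,  1.63066104e+00, -1.24138923e-05,
        1.08859147e+00, -1.90101449e-02]), 'qvel': array([-2.24312593e-03, -1.25460204e-03, -1.30444907e-03, -1.61337939e-04,
        1.55713078e-03, -1.80598774e-05]), 'joint_torque': array([ 2.05333217e-04, -5.44629157e+01, -2.73672026e+01,  6.43466832e-02,
        2.27674964e-02, -1.02405261e-04]), 'ee_pos': array([236.68857498, 577.90040435, 240.94028627]), 'orientation': array([-6.06769260e-01, -3.08213549e+00,  2.24030336e-03]), 'ft_force': array([-0.81414026,  0.04683194,  0.18027392]), 'moment': array([-0.01873785, -0.02674399,  0.03125185]), 'grasp_force': 0.0, 'width': 87.75381876691921}
side [[-0.06, -0.87, 0.49, -363.54], [-1.0, 0.05, -0.04, 54.74], [0.01, -0.49, -0.87, 1666.46], [0.0, 0.0, 0.0, 1.0]]
top [[-0.03, -0.99, 0.16, 229.64], [-1.0, 0.03, 0.0, -5.88], [-0.01, -0.16, -0.99, 1674.12], [0.0, 0.0, 0.0, 1.0]]
```

View pics/side0.png

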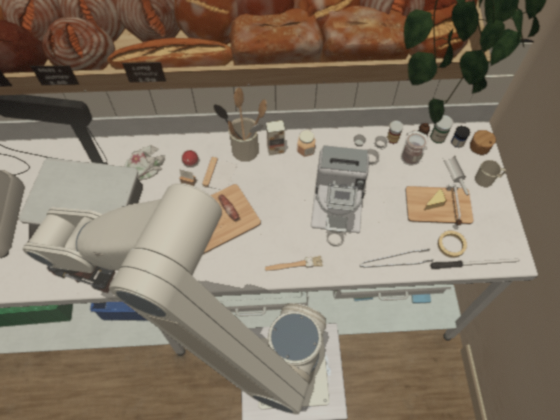

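View pics/top0.png

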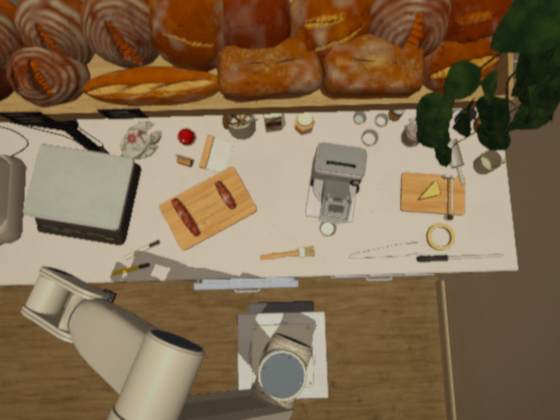

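The side view shows the slicer at (342,190) and one stick at (229,207), with the arm hiding the rest of the board. The top view shows sticks at (186,217) and (226,195), the right one shorter, and the chute at (335,200) with the pot at (328,229).

```bash
python3 - <<'E'
from h import *
def pca(p):
    c=p.mean(0); _,s,v=np.linalg.svd(p-c,full_matrices=False); return c,v
for n,box in(("top",[(165,190,205,242),(212,175,240,212)]),("side",[(212,185,246,224)])):
    f=np.load(n+"0.npz");w=f["w"];im=f["im"].astype(int)
    for x0,y0,x1,y1 in box:
        W=w[y0:y1,x0:x1].reshape(-1,3);I=im[y0:y1,x0:x1].reshape(-1,3)
        m=W[:,2]>32
        p=W[m]; c,v=pca(p[:,:2]); t=(p[:,:2]-c)@v[0];s=(p[:,:2]-c)@v[1]
        mid=c+v[0]*(t.max()+t.min())/2+v[1]*(s.max()+s.min())/2
        print(n,len(p),"mid",mid.round(1),"dir",v[0].round(3),np.degrees(np.arctan2(v[0][1],v[0][0])).round(1),"len",np.ptp(t).round(1),"wid",np.ptp(s).round(1),"ztop",np.percentile(p[:,2],98).round(1))
        b=(W[:,2]<28)&(W[:,2]>10);print(" board z",np.median(W[b,2]))
    x0,y0,x1,y1=(300,140,375,240) if n=="top" else (300,140,380,235)
    W=w[y0:y1,x0:x1].reshape(-1,3); W=W[(W[:,2]>20)&(W[:,2]<275)]
    np.save(n+"_sl.npy",W)
    h=W[(W[:,2]>190)]
    r=cv2.minAreaRect(h[:,:2].astype(np.float32));print(n,"housing>190",r)
    for z0 in range(30,270,20):
        q=W[(W[:,2]>z0)&(W[:,2]<z0+20)]
        if len(q)>5: print(z0,len(q),q.min(0).round(),q.max(0).round())
# crops
for n,(x0,y0,x1,y1) in (("top",(300,135,380,245)),("side",(305,140,380,240))):
    im=np.load(n+"0.npz")["im"][y0:y1,x0:x1,::-1]
    cv2.imwrite(f"pics/{n}c.png",cv2.resize(im,None,fx=5,fy=5,interpolation=cv2.INTER_CUBIC))
a=[cv2.imread(f"pics/{n}c.png") for n in("top","side")]
a=[np.pad(x,((0,560-x.shape[0]),(0,0),(0,0))) for x in a];cv2.imwrite("pics/both.png",np.hstack(a))
E
```

```text
top 384 mid [502.1 347.9] dir [-0.839 -0.544] -147.0 len 166.4 wid 52.0 ztop 61.9
 board z 20.68937279044576
top 270 mid [583.1 194.7] dir [-0.857 -0.515] -149.0 len 117.8 wid 40.5 ztop 62.3
 board z 21.033028356489467
top housing>190 ((578.07177734375, -205.58216857910156), (173.53945922851562, 276.4339294433594), 80.36376190185547)
30 78 [ 420. -371.   30.] [ 784. -119.   50.]
50 31 [ 465. -274.   50.] [ 682. -128.   70.]
70 72 [ 549. -283.   71.] [ 696. -123.   90.]
90 187 [ 555. -295.   90.] [ 704. -120.  110.]
110 65 [ 548. -281.  110.] [ 680. -128.  130.]
130 112 [ 530. -289.  131.] [ 709. -129.  150.]
150 144 [ 516. -288.  150.] [ 700. -128.  170.]
170 215 [ 506. -310.  170.] [ 727. -127.  190.]
190 632 [ 489. -309.  190.] [ 722. -130.  210.]
210 1025 [ 459. -303.  210.] [ 718. -138.  230.]
230 364 [ 437. -262.  230.] [ 648. -138.  250.]
250 366 [ 447. -236.  250.] [ 533. -142.  270.]
side 456 mid [366.6 172.8] dir [-0.995 -0.1  ] -174.2 len 556.5 wid 64.7 ztop 860.0
 board z 19.32566155160339
side housing>190 ((576.914794921875, -201.19248962402344), (173.59683227539062, 278.8527526855469), 78.74543762207031)
30 246 [ 460. -395.   30.] [867. -86.  50.]
50 369 [ 460. -280.   50.] [853. -85.  70.]
70 159 [ 503. -302.   70.] [849. -85.  90.]
90 202 [ 558. -295.   90.] [839. -91. 110.]
110 74 [ 546. -298.  110.] [ 707. -126.  130.]
130 123 [ 533. -299.  130.] [ 641. -125.  150.]
150 155 [ 555. -296.  150.] [ 643. -127.  170.]
170 236 [ 572. -309.  170.] [ 708. -126.  190.]
190 620 [ 476. -308.  190.] [ 724. -125.  210.]
210 672 [ 461. -299.  210.] [ 720. -137.  230.]
230 299 [ 438. -262.  230.] [ 651. -137.  250.]
250 307 [ 442. -234.  250.] [ 530. -140.  270.]
```

View pics/both.png

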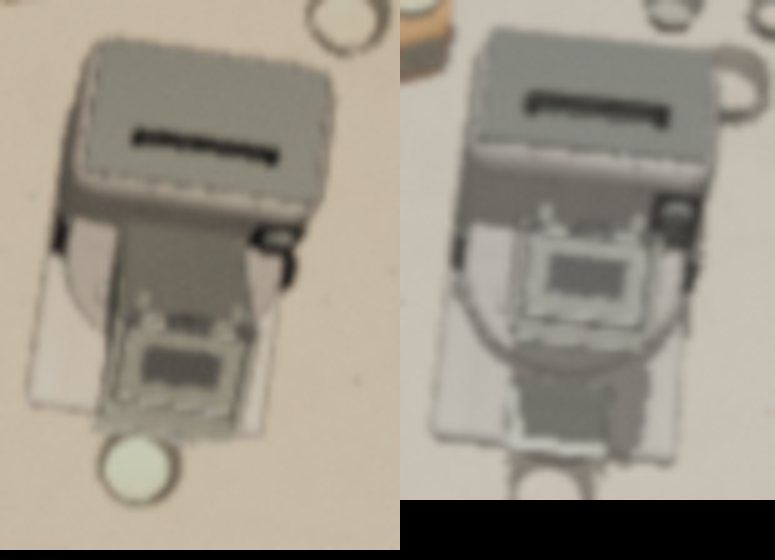

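The crops show the slicer from both cameras: housing on top, framed mouth with the flap below it at about (180,370) in the left crop and (590,275) in the right one. The flap's hinge ears are on the housing (roof) side.

```bash
python3 - <<'E'
from h import *
f=np.load("side0.npz");W=f["w"][185:224,212:246].reshape(-1,3);p=W[(W[:,2]>32)&(W[:,2]<70)]
print("short side",cv2.minAreaRect(p[:,:2].astype(np.float32)))
for n,fr in (("top",(322,198,351,222)),("side",(325,180,358,212))):
    w=np.load(n+"0.npz")["w"]; 
    W=np.load(n+"_sl.npy")
    h=W[(W[:,2]>180)&(W[:,2]<245)&(W[:,0]>585)&(W[:,0]<740)]
    print(n,"housing",cv2.minAreaRect(h[:,:2].astype(np.float32)),np.median(h[:,2]))
    M=w[fr[1]:fr[3],fr[0]:fr[2]].reshape(-1,3); M=M[(M[:,2]>200)&(M[:,2]<285)]
    best=None;rng=np.random.default_rng(0)
    for _ in range(2000):
        a=M[rng.choice(len(M),3,False)];nn=np.cross(a[1]-a[0],a[2]-a[0])
        if np.linalg.norm(nn)<50: continue
        nn/=np.linalg.norm(nn); 
        if nn[2]<0: nn=-nn
        k=abs((M-a[0])@nn)<2.5
        if abs(np.degrees(np.arccos(nn[2]))-35)<12 and (best is None or k.sum()>best.sum()): best=k
    q=M[best];c=q.mean(0);nn=np.linalg.svd(q-c)[2][2];nn*=np.sign(nn[2])
    print("plane",len(M),len(q),c.round(1),nn.round(3),"tilt",np.degrees(np.arccos(nn[2])).round(1),"yaw",np.degrees(np.arctan2(-nn[1],-nn[0])).round(1))
    e1=np.array([-nn[1],nn[0],0]);e1/=np.linalg.norm(e1);e2=np.cross(nn,e1)
    uv=np.c_[(q-c)@e1,(q-c)@e2].astype(np.float32);r=cv2.minAreaRect(uv);print(r,(c+e1*r[0][0]+e2*r[0][1]).round(1))
E
```

```text
short side ((584.43017578125, 196.3720245361328), (122.51537322998047, 38.14423370361328), 29.238672256469727)
top housing ((657.883544921875, -219.5879364013672), (177.0533447265625, 120.34197235107422), 77.84291076660156) 211.6104421127934
plane 660 337 [ 480.9 -187.7  259.1] [-0.565  0.123  0.816] tilt 35.3 yaw -12.3
((0.22574996948242188, -1.3179283142089844), (90.09990692138672, 76.62405395507812), 3.677877426147461) [ 479.8 -187.7  258.4]
side housing ((655.7322998046875, -217.45977783203125), (175.840087890625, 116.01191711425781), 79.73888397216797) 209.78240361729763
plane 697 269 [ 481.2 -185.2  256.3] [-0.539  0.051  0.841] tilt 32.8 yaw -5.4
((0.6630210876464844, -1.5717430114746094), (73.86982727050781, 92.57357788085938), 89.182373046875) [ 479.8 -185.8  255.4]
```

```bash
cat >> h.py <<'E'
def rot(z,y):
    z=z/np.linalg.norm(z);y=y-z*(y@z);y/=np.linalg.norm(y);return np.c_[np.cross(y,z),y,z]
AL=np.radians(50)
MID=np.array([583.8,195.6,38.5]);PH=np.radians(30)
D=np.array([np.cos(PH),np.sin(PH),0]);UP=np.array([0,0,1.])
RP=rot(np.cos(AL)*D-np.sin(AL)*UP,np.cross(D,UP))      # tool y = right
GP=MID-46.5*D+4.5*UP
YW=np.radians(-10.4);C=np.array([479.5,-186.3,254.]);T=np.radians(35)
RZ=R.from_euler('z',YW).as_matrix()
XM,YM,ZM=[RZ@np.array(v) for v in((np.cos(T),0,np.sin(T)),(0,1,0),(-np.sin(T),0,np.cos(T)))]
def chute(x,y,z): return C+x*XM+y*YM+z*ZM
RF=rot(-np.cos(AL)*ZM-np.sin(AL)*XM,-YM)   # feeding
RC=rot(-ZM,-YM)                            # coaxial pushing
def plan(P,Rt):
    o=ctrl.get_obs();R0=R.from_rotvec(o["orientation"]).as_matrix();p=o["ee_pos"]
    s=R0.T@(P-p);t=R.from_matrix(R0.T@Rt).as_rotvec()
    M=np.c_[XM,YM,ZM]
    print("t",round(o["t"],2),"pos",p.round(1),"mouth",(M.T@(p-C)).round(1),"q",o["qpos"].round(2),"F",o["ft_force"].round(1),"Fm",(M.T@o["ft_force"]).round(1),"w",round(o["width"],1),"g",round(o["grasp_force"],1))
    print("turn",(t/np.pi).round(3),"deg",np.degrees(np.linalg.norm(t)).round(1),"shift/80",(s/80).round(3),"mm",np.linalg.norm(s).round(1))
E
python3 -c "
from h import *
plan(GP-90*RP[:,2],RP)
for a in ('RP','GP','RF','RC'): print(a,globals()[a].round(2).tolist())"
```

```text
t 0.1 pos [236.7 577.9 241. ] mouth [-316.1  707.9  205.5] q [ 1.16  0.42  1.63 -0.    1.09 -0.02] F [-0.   0.2 -0. ] Fm [-0.1  0.2  0. ] w 88.0 g 0.0
turn [-0.246  0.121  0.675] deg 131.1 shift/80 [-5.029 -3.807  1.618] mm 520.9
RP [[0.66, 0.5, 0.56], [0.38, -0.87, 0.32], [0.64, 0.0, -0.77]]
GP [543.53, 172.35, 43.0]
RF [[0.95, -0.18, -0.25], [-0.17, -0.98, 0.05], [-0.26, 0.0, -0.97]]
RC [[0.81, -0.18, 0.56], [-0.15, -0.98, -0.1], [0.57, -0.0, -0.82]]
```

Call:
arm_command:
  rows: [0,0,0,-0.5,-0.38,0,1,0,0,0,-1,-0.76,0,1,0,0,0,-1,-0.76,0,1]

```text
t: 0.4
ee_pos: [289.3, 487.3, 241.0]
orientation: [-0.612, -3.081, 0.006]
ft_force: [-0.4, 0.2, -0.1]
width: 87.9
grasp_force: 0.0
```

Call:
arm_command:
  rows: [0,0,0,-0.5,-0.38,0,1,0,0,0,-1,-0.76,0,1,0,0,0.18,-1,-0.76,0,1,0,0,0.18,-1,-0.76,0,1,0,0,0.18,-1,-0.76,0,1]

```text
t: 0.9
ee_pos: [339.1, 405.0, 241.6]
orientation: [-1.29, -2.864, 0.0]
ft_force: [0.5, 0.5, 0.2]
width: 87.9
grasp_force: 0.0
```

```bash
python3 -c "
from h import *
plan(GP-90*RP[:,2],RP)"
```

```text
t 0.9 pos [339.1 405.  241.6] mouth [-207.7  556.3  130.3] q [0.85 0.28 1.84 0.   1.02 0.13] F [0.5 0.5 0.2] Fm [ 0.5  0.6 -0.1] w 87.9 g 0.0
turn [-0.196  0.16   0.538] deg 107.1 shift/80 [-3.728 -0.723  1.62 ] mm 330.3
```

Call:
arm_command:
  rows: [-0.016,0.013,0.043,-0.4,-0.08,0.08,1,-0.031,0.026,0.086,-0.8,-0.16,0.16,1,-0.047,0.038,0.129,-1,-0.2,0.24,1,-0.063,0.051,0.172,-1,-0.2,0.24,1,-0.078,0.064,0.21,-1,-0.2,0.24,1]

```text
t: 1.4
ee_pos: [380.7, 334.5, 222.3]
orientation: [-2.074, -2.201, -0.46]
ft_force: [0.4, 0.3, 0.4]
width: 87.7
grasp_force: 0.0
```

```bash
python3 -c "
from h import *
plan(GP-90*RP[:,2],RP)"
```

```text
t 1.4 pos [380.7 334.5 222.3] mouth [-174.8  494.4   83.6] q [0.62 0.18 2.08 0.24 0.61 0.38] F [0.4 0.3 0.4] Fm [0.5 0.4 0.1] w 87.7 g 0.0
turn [-0.12   0.095  0.328] deg 65.1 shift/80 [-2.771  1.08   0.865] mm 247.7
```

Call:
arm_command:
  rows: [-0.016,0.013,0.043,-0.4,0.16,0.1,1,-0.031,0.026,0.086,-0.8,0.3,0.1,1,-0.047,0.038,0.129,-1,0.4,0.1,1,-0.063,0.051,0.172,-1,0.4,0.1,1,-0.078,0.064,0.21,-1,0.4,0.1,1]

```text
t: 1.9
ee_pos: [420.4, 260.8, 199.0]
orientation: [-2.56, -1.295, -0.837]
ft_force: [-0.3, 2.2, 0.6]
width: 88.0
grasp_force: 0.0
```

```bash
python3 -c "
from h import *
plan(GP-90*RP[:,2],RP)"
```

```text
t 1.9 pos [420.4 260.8 199. ] mouth [-145.3  429.1   34.5] q [0.43 0.17 2.3  0.99 0.2  0.14] F [-0.3  2.2  0.6] Fm [-0.2  2.1  0.9] w 88.0 g 0.0
turn [-0.044  0.031  0.118] deg 23.3 shift/80 [-1.181  1.494  0.735] mm 163.3
```

```bash
sed -i 's/^AL=.*/AL=np.radians(65)/; s/+4.5\*UP/+5.5*UP/' h.py; python3 -c "
from h import *
plan(GP-90*RP[:,2],RP)"
```

```text
t 1.9 pos [420.4 260.8 199. ] mouth [-145.3  429.1   34.5] q [0.43 0.17 2.3  0.99 0.2  0.14] F [-0.3  2.2  0.6] Fm [-0.2  2.1  0.9] w 88.0 g 0.0
turn [-0.028 -0.051  0.123] deg 24.5 shift/80 [-0.902  1.604  0.728] mm 158.3
```

Call:
arm_command:
  rows: [-0.005,-0.025,0.015,-0.15,0.2,0.1,1,-0.015,-0.051,0.03,-0.3,0.4,0.2,1,-0.02,-0.051,0.06,-0.45,0.6,0.3,1,-0.028,-0.051,0.09,-0.6,0.8,0.4,1,-0.028,-0.051,0.123,-0.6,1,0.4,1]

```text
t: 2.4
ee_pos: [472.9, 190.8, 153.5]
orientation: [-2.861, -0.77, -0.627]
ft_force: [0.5, 0.3, -1.1]
width: 87.7
grasp_force: 0.0
```

```bash
python3 -c "
from h import *
plan(GP-90*RP[:,2],RP)"
```

```text
t 2.4 pos [472.9 190.8 153.5] mouth [-118.8  369.7  -39.6] q [0.31 0.29 2.21 0.4  0.24 0.98] F [ 0.5  0.3 -1.1] Fm [-0.3  0.4 -1.2] w 87.7 g 0.0
turn [-0.001  0.001  0.001] deg 0.3 shift/80 [0.011 0.642 0.388] mm 60.0
```

Call:
arm_command:
  rows: [0,0,0,0.01,0.4,0.2,1,0,0,0,0.01,0.64,0.38,1,0,0,0,0.01,0.64,0.38,1]

```text
t: 2.7
ee_pos: [512.5, 152.9, 127.1]
orientation: [-2.86, -0.772, -0.633]
ft_force: [0.0, -0.1, 1.3]
width: 87.7
grasp_force: 0.0
```

```bash
python3 - <<'E'
from h import *
plan(GP,RP)
for n in("side","top"):
    im,d,w=cloud(n); m=(w[...,2]>32)&(w[...,2]<66)&(w[...,0]>500)&(w[...,0]<660)&(w[...,1]>130)&(w[...,1]<260)
    print(n,m.sum(),cv2.minAreaRect(w[m][:,:2].astype(np.float32)))
    cv2.imwrite(f"pics/{n}1.png",im[...,::-1])
a=[cv2.resize(cv2.imread(f"pics/{n}1.png")[150:270,130:270],None,fx=2.8,fy=2.8,interpolation=2) for n in("side","top")];cv2.imwrite("pics/pre.png",np.hstack(a))
E
```

```text
t 2.7 pos [512.5 152.9 127.1] mouth [-96.4 339.6 -87.5] q [0.19 0.38 2.17 0.66 0.23 0.62] F [ 0.  -0.1  1.3] Fm [ 0.8 -0.1  1. ] w 87.7 g 0.0
turn [-0.     0.     0.001] deg 0.2 shift/80 [-0.023 -0.015  1.134] mm 90.8
side 0 ((0.0, 0.0), (0.0, 0.0), 0.0)
top 263 ((585.23046875, 198.71820068359375), (112.32174682617188, 69.10977172851562), 11.546165466308594)
```

View pics/pre.png

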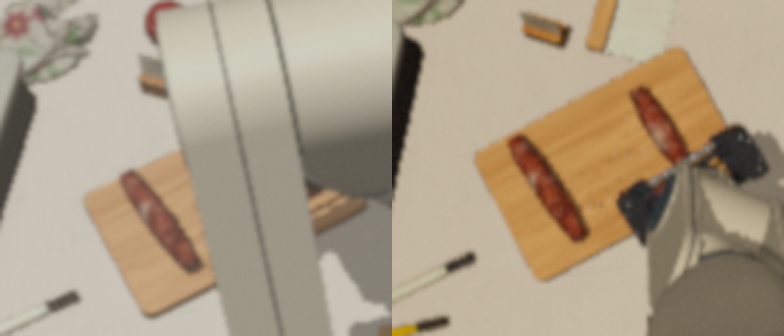

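The top view (right half) shows the open gripper straddling the near end of the short stick at about (685,165). The long stick lies clear at (547,188).

Call:
arm_command:
  rows: [0,0,0,-0.01,-0.01,0.3,1,0,0,0,-0.02,-0.015,0.6,1,0,0,0,-0.02,-0.015,0.85,1,0,0,0,-0.02,-0.015,1,1]

```text
t: 3.2
ee_pos: [537.8, 172.8, 54.5]
orientation: [-2.857, -0.778, -0.632]
ft_force: [0.8, -0.5, 0.5]
width: 87.8
grasp_force: 0.0
```

Call:
arm_command:
  rows: [0,0,0,0,0,0.07,1,0,0,0,0,0,0.13,1,0,0,0,0,0,0.13,1]

```text
t: 3.5
ee_pos: [541.6, 174.9, 45.8]
orientation: [-2.857, -0.778, -0.633]
ft_force: [0.8, -0.4, -0.2]
width: 87.8
grasp_force: 0.0
```

```bash
python3 -c "
from h import *
plan(GP,RP)"
```

```text
t 3.5 pos [541.6 174.9  45.8] mouth [-122.8  366.5 -168.2] q [ 0.23  0.59  2.11  1.39  0.13 -0.1 ] F [ 0.8 -0.4 -0.2] Fm [ 0.6 -0.2 -0.7] w 87.8 g 0.0
turn [-0.001  0.     0.002] deg 0.5 shift/80 [-0.005  0.04   0.022] mm 3.7
```

Call:
arm_command:
  rows: [0,0,0,0,0.04,0,1,0,0,0,0,0.04,0,1]

```text
t: 3.7
ee_pos: [544.0, 171.1, 46.3]
orientation: [-2.858, -0.777, -0.635]
ft_force: [0.9, -0.3, -0.6]
width: 87.8
grasp_force: 0.0
```

Call:
arm_command:
  rows: [0,0,0,0,0,0,-1,0,0,0,0,0,0,-1,0,0,0,0,0,0,-1,0,0,0,0,0,0,-1,0,0,0,0,0,0,-1]

```text
t: 4.2
ee_pos: [543.9, 170.8, 45.7]
orientation: [-2.858, -0.776, -0.634]
ft_force: [-0.9, -0.2, -0.5]
width: 51.1
grasp_force: 0.0
```

```bash
python3 -c "
from h import *
plan(GP,RP)"
```

```text
t 4.2 pos [543.9 170.8  45.7] mouth [-120.4  362.9 -170. ] q [ 0.22  0.59  2.11  1.38  0.13 -0.09] F [-0.9 -0.2 -0.5] Fm [-1.  -0.4  0. ] w 51.1 g 0.0
turn [-0.001  0.     0.002] deg 0.4 shift/80 [-0.004 -0.019  0.022] mm 2.3
```

Call:
arm_command:
  rows: [0,0,0,0,0,0,-1,0,0,0,0,0,0,-1,0,0,0,0,0,0,-1,0,0,0,0,0,0,-1,0,0,0,0,0,0,-1]

```text
t: 4.7
ee_pos: [543.8, 170.9, 45.6]
orientation: [-2.858, -0.776, -0.634]
ft_force: [0.4, 0.1, -0.7]
width: 36.4
grasp_force: 29.9
```

Call:
arm_command:
  rows: [0,0,0,0.04,0,-0.1,-1,0,0,0,0.2,0,-0.4,-1,0,0,0,0.3,0,-0.7,-1,0,0,0,0.4,0,-0.9,-1]

```text
t: 5.1
ee_pos: [541.7, 170.5, 120.5]
orientation: [-2.857, -0.777, -0.629]
ft_force: [1.0, 0.4, -1.7]
width: 36.8
grasp_force: 29.9
```

```bash
python3 -c "
from h import *
plan(chute(-0.5,0,150),RF)"
```

```text
t 5.1 pos [541.7 170.5 120.5] mouth [ -79.2  362.1 -107.5] q [0.22 0.43 2.1  0.59 0.24 0.71] F [ 1.   0.4 -1.7] Fm [-0.2  0.6 -1.9] w 36.8 g 29.9
turn [ 0.01  -0.291  0.235] deg 67.4 shift/80 [-2.052  2.74  -4.483] mm 451.2
```

Call:
arm_command:
  rows: [0,0,0,-0.15,0.1,-0.5,-1,0,0,0,-0.3,0.2,-1,-1,0,-0.03,0.03,-0.45,0.3,-1,-1,0,-0.06,0.05,-0.45,0.3,-1,-1]

```text
t: 5.5
ee_pos: [495.4, 114.5, 178.8]
orientation: [-2.974, -0.559, -0.343]
ft_force: [1.0, 1.2, -1.6]
width: 36.5
grasp_force: 29.9
```

Call:
arm_command:
  rows: [0,-0.03,0.03,-0.1,0.2,-0.5,-1,0,-0.06,0.05,-0.2,0.4,-1,-1,0,-0.09,0.08,-0.3,0.6,-1,-1,0,-0.12,0.1,-0.3,0.6,-1,-1]

```text
t: 5.9
ee_pos: [477.6, 50.9, 248.9]
orientation: [-3.069, -0.11, 0.243]
ft_force: [-0.1, 0.2, -1.4]
width: 36.9
grasp_force: 29.9
```

```bash
python3 -c "
from h import *
plan(chute(-0.5,0,150),RF)"
```

```text
t 5.9 pos [477.6  50.9 248.9] mouth [-39.6 233.   21.4] q [0.04 0.27 1.85 0.07 1.18 1.51] F [-0.1  0.2 -1.4] Fm [-0.9  0.2 -1.1] w 36.9 g 29.9
turn [ 0.007 -0.114  0.082] deg 25.2 shift/80 [-1.48   2.584 -1.56 ] mm 268.9
```

Call:
arm_command:
  rows: [0,-0.03,0.02,-0.4,0.3,-0.4,-1,0,-0.06,0.04,-0.8,0.6,-0.8,-1,0,-0.09,0.06,-1,0.8,-1,-1,0.007,-0.114,0.082,-1,0.8,-1,-1]

```text
t: 6.3
ee_pos: [415.9, -23.5, 336.8]
orientation: [-2.977, 0.271, 0.796]
ft_force: [1.0, 0.1, -0.6]
width: 36.8
grasp_force: 29.9
```

```bash
python3 -c "
from h import *
plan(chute(-0.5,0,150),RF)"
```

```text
t 6.3 pos [415.9 -23.5 336.8] mouth [-27.9 148.6 120.5] q [-0.11  0.27  1.72  0.04  1.68  1.64] F [ 1.   0.1 -0.6] Fm [ 0.4  0.3 -1. ] w 36.8 g 29.9
turn [-0. -0.  0.] deg 0.1 shift/80 [-0.19   1.857 -0.468] mm 154.0
```

Call:
arm_command:
  rows: [0,0,0,-0.19,0.1,-0.47,-1,0,0,0,-0.19,0.5,-0.47,-1,0,0,0,-0.19,1,-0.47,-1]

```text
t: 6.6
ee_pos: [407.7, -102.4, 374.6]
orientation: [-2.978, 0.261, 0.795]
ft_force: [0.2, -0.6, -1.7]
width: 36.6
grasp_force: 29.9
```

Call:
arm_command:
  rows: [0,0,0,0,0.5,0,-1,0,0,0,0,0.857,0,-1,0,0,0,0,0.857,0,-1]

```text
t: 6.9
ee_pos: [394.4, -171.8, 373.6]
orientation: [-2.976, 0.27, 0.798]
ft_force: [0.8, 0.7, -0.4]
width: 36.9
grasp_force: 29.9
```

```bash
python3 - <<'E'
from h import *
plan(chute(-0.5,0,150),RF)
for n,c in(("side",(130,240,270,400)),("top",(130,250,260,420))):
    im,d,w=cloud(n);np.savez(f"{n}2.npz",im=im,w=w)
    cv2.imwrite(f"pics/{n}2.png",cv2.resize(im[c[0]:c[1],c[2]:c[3],::-1],(390,330),interpolation=2))
cv2.imwrite("pics/feed0.png",np.hstack([cv2.imread(f"pics/{n}2.png") for n in("side","top")]))
E
```

```text
t 6.9 pos [ 394.4 -171.8  373.6] mouth [ -2.1  -1.1 147.5] q [-0.37  0.25  1.65 -0.1   1.75  1.38] F [ 0.8  0.7 -0.4] Fm [ 0.3  0.8 -0.7] w 36.9 g 29.9
turn [-0.  0.  0.] deg 0.1 shift/80 [-0.019 -0.013 -0.032] mm 3.2
```

View pics/feed0.png

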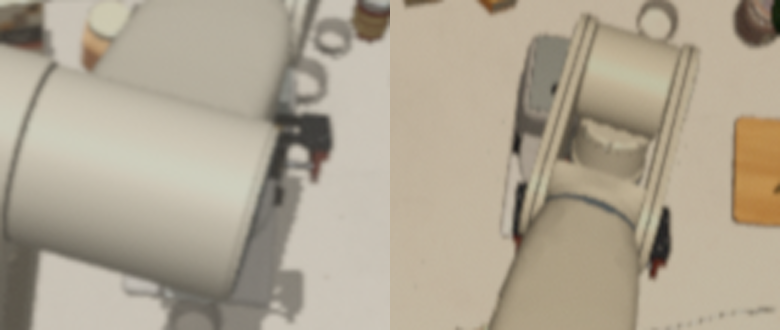

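The views are largely blocked by the forearm, but they show the gripper above the chute mouth. I'll feed by geometry and force.

Call:
arm_command:
  rows: [0,0,0,0.1,-0.013,0.03,-1,0,0,0,0.25,-0.013,0.09,-1,0,0,0,0.38,-0.013,0.14,-1,0,0,0,0.412,-0.013,0.151,-1]

```text
t: 7.4
ee_pos: [418.1, -171.8, 345.3]
orientation: [-2.976, 0.262, 0.801]
ft_force: [-0.6, 0.4, -0.9]
width: 36.6
grasp_force: 29.9
```

```bash
python3 -c "
from h import *
plan(chute(1,0,80),RF)"
```

```text
t 7.4 pos [ 418.1 -171.8  345.3] mouth [  0.7   3.2 111. ] q [-0.36  0.31  1.64 -0.09  1.71  1.4 ] F [-0.6  0.4 -0.9] Fm [-1.1  0.3 -0.3] w 36.6 g 29.9
turn [-0.     0.001  0.002] deg 0.4 shift/80 [0.353 0.042 0.16 ] mm 31.2
```

Call:
arm_command:
  rows: [0,0,0,0.07,0.02,0.032,-1,0,0,0,0.14,0.04,0.064,-1,0,0,0,0.21,0.04,0.096,-1,0,0,0,0.28,0.04,0.128,-1,0,0,0,0.35,0.04,0.16,-1]

```text
t: 7.9
ee_pos: [434.5, -178.7, 321.6]
orientation: [-2.977, 0.265, 0.798]
ft_force: [-2.9, 1.5, 1.7]
width: 36.5
grasp_force: 29.9
```

```bash
python3 -c "
from h import *
plan(chute(1,0,50),RF)"
```

```text
t 7.9 pos [ 434.5 -178.7  321.6] mouth [ 1.4 -0.7 81.5] q [-0.36  0.36  1.62 -0.09  1.67  1.4 ] F [-2.9  1.5  1.7] Fm [-1.6  0.9  3.2] w 36.5 g 29.9
turn [-0.     0.     0.001] deg 0.2 shift/80 [ 0.355 -0.007  0.17 ] mm 31.5
```

Call:
arm_command:
  rows: [0,0,0,0.07,0,0.034,-1,0,0,0,0.14,0,0.068,-1,0,0,0,0.21,0,0.1,-1,0,0,0,0.28,0,0.136,-1,0,0,0,0.35,0,0.17,-1]

```text
t: 8.4
ee_pos: [452.1, -181.6, 295.6]
orientation: [-2.977, 0.264, 0.797]
ft_force: [-1.4, 1.0, 0.8]
width: 36.8
grasp_force: 29.9
```

```bash
python3 -c "
from h import *
plan(chute(0.5,0,20),RF)"
```

```text
t 8.4 pos [ 452.1 -181.6  295.6] mouth [ 1.1 -0.3 50. ] q [-0.36  0.41  1.61 -0.09  1.64  1.41] F [-1.4  1.   0.8] Fm [-0.8  0.8  1.6] w 36.8 g 29.9
turn [-0.    -0.     0.001] deg 0.3 shift/80 [ 0.336 -0.003  0.165] mm 30.0
```

Call:
arm_command:
  rows: [0,0,0,0.07,0,0.034,-1,0,0,0,0.14,0,0.068,-1,0,0,0,0.21,0,0.1,-1,0,0,0,0.28,0,0.136,-1,0,0,0,0.34,0,0.165,-1]

```text
t: 8.9
ee_pos: [468.7, -184.6, 270.7]
orientation: [-2.977, 0.265, 0.797]
ft_force: [-1.0, 0.2, 1.0]
width: 36.7
grasp_force: 29.9
```

```bash
python3 -c "
from h import *
plan(chute(-1,0,9),RF)"
```

```text
t 8.9 pos [ 468.7 -184.6  270.7] mouth [ 0.6 -0.2 19.9] q [-0.35  0.47  1.59 -0.08  1.61  1.42] F [-1.   0.2  1. ] Fm [-0.3  0.   1.4] w 36.7 g 29.9
turn [-0.    -0.     0.001] deg 0.3 shift/80 [ 0.115 -0.003  0.076] mm 11.0
```

Call:
arm_command:
  rows: [0,0,0,0.05,0,0.035,-1,0,0,0,0.11,0,0.085,-1,0,0,0,0.11,0,0.085,-1]

```text
t: 9.2
ee_pos: [474.9, -185.6, 260.8]
orientation: [-2.98, 0.265, 0.789]
ft_force: [6.3, 0.3, 1.0]
width: 36.5
grasp_force: 29.9
```

Call:
arm_command:
  rows: [0,0,0,0,0,0,0.05,0,0,0,0,0,0,0.05,0,0,0,0,0,0,0.05]

```text
t: 9.5
ee_pos: [472.3, -185.3, 260.6]
orientation: [-2.977, 0.265, 0.798]
ft_force: [-0.3, -0.2, 0.9]
width: 45.8
grasp_force: 0.0
```

```bash
python3 -c "
from h import *
plan(chute(-1,0,70),RF)"
```

```text
t 9.5 pos [ 472.3 -185.3  260.6] mouth [-2.1 -0.3  9.6] q [-0.35  0.48  1.58 -0.08  1.59  1.42] F [-0.3 -0.2  0.9] Fm [ 0.3 -0.3  0.8] w 45.8 g 0.0
turn [-0.     0.     0.001] deg 0.3 shift/80 [-0.679 -0.006 -0.332] mm 60.4
```

Call:
arm_command:
  rows: [0,0,0,-0.1,0,-0.045,0.05,0,0,0,-0.25,0,-0.12,0.05,0,0,0,-0.4,0,-0.19,0.05,0,0,0,-0.6,0,-0.29,0.05,0,0,0,-0.8,0,-0.38,0.05]

```text
t: 10.0
ee_pos: [432.1, -178.1, 320.8]
orientation: [-2.977, 0.265, 0.796]
ft_force: [0.5, 0.3, 0.5]
width: 46.2
grasp_force: 0.0
```

```bash
python3 -c "
from h import *
plan(chute(-1,0,90),RC)"
```

```text
t 10.0 pos [ 432.1 -178.1  320.8] mouth [-1.1 -0.5 82.3] q [-0.36  0.36  1.63 -0.09  1.67  1.4 ] F [0.5 0.3 0.5] Fm [0.6 0.4 0.2] w 46.2 g 0.0
turn [-0.001  0.361  0.001] deg 65.0 shift/80 [-0.086 -0.007 -0.042] mm 7.7
```

Call:
arm_command:
  rows: [0,0.045,0,-0.09,0,-0.04,-1,0,0.09,0,-0.09,0,-0.04,-1,0,0.135,0,-0.09,0,-0.04,-1,0,0.18,0,-0.09,0,-0.04,-1,0,0.225,0,-0.09,0,-0.04,-1]

```text
t: 10.5
ee_pos: [428.1, -177.5, 327.4]
orientation: [3.099, -0.277, 0.298]
ft_force: [-1.0, 0.2, 0.3]
width: 9.8
grasp_force: 0.0
```

Call:
arm_command:
  rows: [0,0.045,0,0,0,0,-1,0,0.09,0,0,0,0,-1,0,0.136,0,0,0,0,-1,0,0.136,0,0,0,0,-1]

```text
t: 10.9
ee_pos: [424.5, -175.8, 323.9]
orientation: [2.939, -0.266, 0.924]
ft_force: [0.3, 1.5, 0.1]
width: 0.5
grasp_force: 0.0
```

```bash
python3 - <<'E'
from h import *
plan(chute(-1,0,50),RC)
for n,c in(("side",(130,240,270,400)),("top",(130,250,260,420))):
    im,d,w=cloud(n);np.savez(f"{n}3.npz",im=im,w=w)
    cv2.imwrite(f"pics/{n}3.png",cv2.resize(im[c[0]:c[1],c[2]:c[3],::-1],(390,330),interpolation=2))
cv2.imwrite("pics/feed1.png",np.hstack([cv2.imread(f"pics/{n}3.png") for n in("side","top")]))
E
```

```text
t 10.9 pos [ 424.5 -175.8  323.9] mouth [-5.8  0.4 89.4] q [-0.55 -0.15  2.24  0.44  0.52  0.87] F [0.3 1.5 0.1] Fm [0.  1.6 0.1] w 0.5 g 0.0
turn [-0.002  0.001 -0.   ] deg 0.3 shift/80 [0.06  0.007 0.492] mm 39.7
```

View pics/feed1.png

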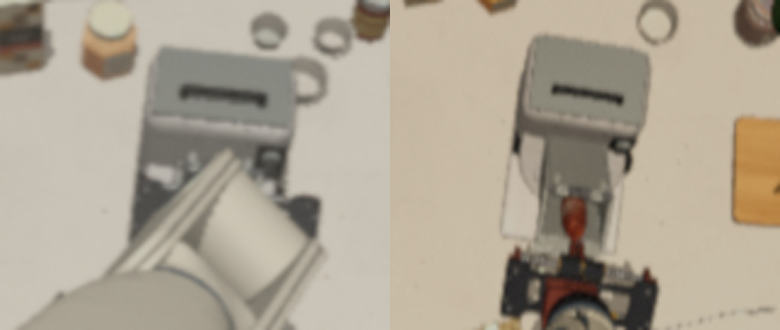

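The top view (right half) shows the stick held in the mouth with its tail out at (573,215), and the shut fingers behind it. Now I'll push the tail on.

Call:
arm_command:
  rows: [0,0,0,0.05,0,0.1,-1,0,0,0,0.05,0,0.25,-1,0,0,0,0.05,0,0.4,-1,0,0,0,0.05,0,0.52,-1]

```text
t: 11.4
ee_pos: [457.1, -182.5, 293.6]
orientation: [2.938, -0.261, 0.925]
ft_force: [0.5, 0.3, -0.0]
width: 0.6
grasp_force: 0.0
```

Call:
arm_command:
  rows: [0,0,0,0,0,0.06,-1,0,0,0,0,0,0.12,-1,0,0,0,0,0,0.18,-1,0,0,0,0,0,0.24,-1]

```text
t: 11.8
ee_pos: [466.4, -184.3, 278.1]
orientation: [2.936, -0.263, 0.927]
ft_force: [-0.4, 0.7, 2.4]
width: 0.6
grasp_force: 1.1
```

```bash
python3 -c "
from h import *
plan(chute(-1,0,0),RC)"
```

```text
t 11.8 pos [ 466.4 -184.3  278.1] mouth [ 3.  -0.4 27.4] q [-0.51  0.01  2.22  0.54  0.37  0.78] F [-0.4  0.7  2.4] Fm [0.9 0.6 2.2] w 0.6 g 1.1
turn [-0.001 -0.     0.   ] deg 0.2 shift/80 [-0.05  -0.003  0.342] mm 27.7
```

Call:
arm_command:
  rows: [0,0,0,-0.02,0,0.08,-1,0,0,0,-0.03,0,0.16,-1,0,0,0,-0.03,0,0.24,-1,0,0,0,-0.03,0,0.32,-1,0,0,0,-0.03,0,0.4,-1]

```text
t: 12.3
ee_pos: [482.5, -187.2, 250.2]
orientation: [2.936, -0.263, 0.926]
ft_force: [1.0, -0.5, 4.3]
width: 0.4
grasp_force: 1.7
```

```bash
python3 -c "
from h import *
plan(chute(1,0,-20),RC)"
```

```text
t 12.3 pos [ 482.5 -187.2  250.2] mouth [ 0.4 -0.3 -4.9] q [-0.49  0.09  2.22  0.65  0.3   0.68] F [ 1.  -0.5  4.3] Fm [ 3.3 -0.3  2.9] w 0.4 g 1.7
turn [-0.001 -0.     0.   ] deg 0.2 shift/80 [ 0.008 -0.003  0.188] mm 15.1
```

Call:
arm_command:
  rows: [0,0,0,0,0,0.06,-1,0,0,0,0,0,0.12,-1,0,0,0,0,0,0.18,-1]

```text
t: 12.6
ee_pos: [490.4, -188.4, 238.3]
orientation: [2.937, -0.263, 0.926]
ft_force: [-0.8, -0.8, 4.3]
width: 0.7
grasp_force: 1.7
```

```bash
python3 -c "
from h import *
plan(chute(1,0,-20),RC)"
```

```text
t 12.6 pos [ 490.4 -188.4  238.3] mouth [  0.1  -0.1 -19.2] q [-0.49  0.13  2.22  0.71  0.27  0.62] F [-0.8 -0.8  4.3] Fm [ 2.  -0.9  3.9] w 0.7 g 1.7
turn [-0.001  0.     0.   ] deg 0.2 shift/80 [ 0.012 -0.002  0.009] mm 1.2
```

Call:
arm_command:
  rows: [0,0,0,0,0,0.04,-1,0,0,0,0,0,0.08,-1,0,0,0,0,0,0.08,-1]

```text
t: 12.9
ee_pos: [493.3, -188.5, 232.4]
orientation: [2.939, -0.263, 0.923]
ft_force: [0.9, 1.8, -0.8]
width: 0.5
grasp_force: 0.0
```

```bash
python3 -c "
from h import *
plan(chute(1,0,-36),RC)"
```

```text
t 12.9 pos [ 493.3 -188.5  232.4] mouth [ -1.    0.3 -25.7] q [-0.48  0.14  2.22  0.74  0.26  0.59] F [ 0.9  1.8 -0.8] Fm [ 0.   1.9 -0.9] w 0.5 g 0.0
turn [-0.002  0.001  0.   ] deg 0.3 shift/80 [0.025 0.005 0.128] mm 10.5
```

Call:
arm_command:
  rows: [0,0,0,0.05,0,0,-1,0,0,0,0.11,0,0,-1,0,0,0,0.11,0,0,-1]

```text
t: 13.2
ee_pos: [500.6, -189.8, 238.0]
orientation: [2.939, -0.263, 0.924]
ft_force: [-2.3, 0.2, -2.9]
width: 0.5
grasp_force: 1.5
```

Call:
arm_command:
  rows: [0,0,0,0,0,-0.05,-1,0,0,0,0,0,-0.1,-1,0,0,0,0,0,-0.16,-1]

```text
t: 13.5
ee_pos: [492.9, -188.7, 248.7]
orientation: [2.938, -0.263, 0.924]
ft_force: [-2.7, 1.2, -3.4]
width: 0.2
grasp_force: 1.9
```

```bash
python3 -c "
from h import *
plan(chute(7,0,60),RC)"
```

```text
t 13.5 pos [ 492.9 -188.7  248.7] mouth [  8.1   0.1 -12.1] q [-0.48  0.11  2.21  0.64  0.3   0.7 ] F [-2.7  1.2 -3.4] Fm [-4.3  0.6 -1.1] w 0.2 g 1.9
turn [-0.001  0.001  0.   ] deg 0.3 shift/80 [-0.015 -0.003 -0.902] mm 72.1
```

Slipping free at low force; continue out.

Call:
arm_command:
  rows: [0,0,0,0,0,-0.08,-1,0,0,0,0,0,-0.17,-1,0,0,0,0,0,-0.26,-1,0,0,0,0,0,-0.35,-1]

```text
t: 13.9
ee_pos: [477.3, -186.1, 272.5]
orientation: [2.937, -0.263, 0.926]
ft_force: [-4.5, 1.1, 0.2]
width: -0.1
grasp_force: 1.9
```

Call:
arm_command:
  rows: [0,0,0,0,0,-0.25,-1,0,0,0,0,0,-0.6,-1,0,0,0,0,0,-1,-1]

```text
t: 14.2
ee_pos: [432.9, -178.9, 339.6]
orientation: [2.934, -0.264, 0.929]
ft_force: [-0.0, -1.1, 1.3]
width: 0.4
grasp_force: 0.0
```

Call:
arm_command:
  rows: [0,0,0,-0.2,-0.5,-0.2,-1,0,0,0,-0.4,-1,-0.5,-1,0,0,0,-0.4,-1,-0.5,-1]

```text
t: 14.5
ee_pos: [398.0, -88.8, 355.0]
orientation: [2.934, -0.261, 0.935]
ft_force: [0.7, 0.2, -0.1]
width: 0.5
grasp_force: 0.0
```

```bash
python3 - <<'E'
from h import *
plan(chute(-1,0,50),RC)
for n,c in(("side",(130,240,270,400)),("top",(130,250,260,420))):
    im,d,w=cloud(n);np.savez(f"{n}4.npz",im=im,w=w)
    cv2.imwrite(f"pics/{n}4.png",cv2.resize(im[c[0]:c[1],c[2]:c[3],::-1],(390,330),interpolation=2))
cv2.imwrite("pics/end.png",np.hstack([cv2.imread(f"pics/{n}4.png") for n in("side","top")]))
E
```

```text
t 14.5 pos [398.  -88.8 355. ] mouth [-22.2  81.2 138.8] q [-0.3  -0.33  2.28  0.14  0.58  1.36] F [ 0.7  0.2 -0.1] Fm [ 0.5  0.3 -0.5] w 0.5 g 0.0
turn [-0.002 -0.002  0.001] deg 0.5 shift/80 [0.255 1.022 1.106] mm 122.2
```

View pics/end.png

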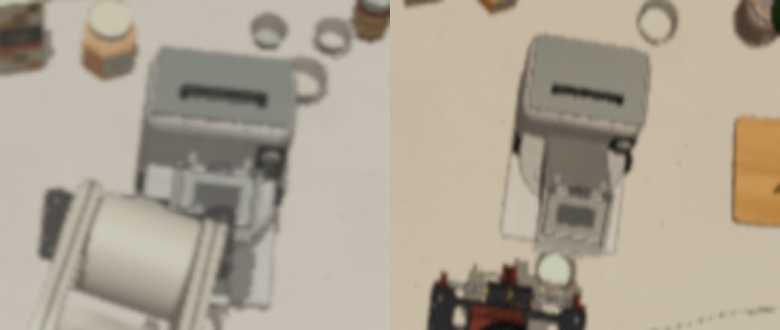

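The flap is shut at (577,215) in the right crop, just as at the start. The stick is gone inside and nothing touches the arm, so I'll hand the job in.

```bash
python3 - <<'E'
from h import *
a=np.load("top0.npz")["w"][200:218,326:347];b=np.load("top4.npz")["w"][200:218,326:347]
print("flap area dz",np.nanmedian(b[...,2]-a[...,2]),np.nanpercentile(abs(b[...,2]-a[...,2]),80))
print(ctrl.close_job())
E
```

```text
flap area dz 0.17335905347169955 5.8935378878099085
the job is handed in; nothing more can be done
None
```

I fed the shorter salami through the guard flap and pushed it on by its tail until it slipped free; the flap then looked shut, and I handed the job in at about 14.6 s (limit 67 s); readings between moves stayed under 7 N, but I inferred that the stick rests on the disc and got no verdict back.

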